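Try bushes on the gauge pin and sort out the one that sticks

ROBOT

A 6-joint arm with a two-finger parallel gripper is mounted at the origin on the work surface. World frame = base frame: x ahead of the robot, y to its left, z up, the work surface at z = 0. Lengths are in m, angles in rad, forces in N, time in s.
With the tool pointing down it reaches from about 0.35 to 0.975 m from the base axis. Payload 4.9 kg.
Tool frame: the origin (TCP) lies midway between the tips of the shut fingers; the grasp point (between the pads) lies 19 mm behind it; z points along the fingers, y is the line along which they close (so a half turn about z gives the same grasp; the last joint's range is limited). The gripper opens to 85 mm and grips with 20 to 120 N. Pads are 22 mm wide; open, the fingers measure 114 mm over their backs; the gripper's body (76 mm by 85 mm) begins 54 mm behind the grasp point. The pads swing forward as they close: fully open they stand 13 mm farther back than shut.
Start: joints at [1.162, 0.053, 1.613, -0, 1.476, -0.119], TCP at [0.179, 0.599, 0.231] pointing down, gripper open.
Joint ranges: [-3.01, 3.01], [-1.01, 2.22], [0.06, 2.58], [-1.02, 4.17], [0.09, 2.62], [-3.14, 3.14]. Speed limits (rad/s): [2.57, 2.57, 3.14, 3.14, 3.14, 3.14].

INTERFACE

Orientations are given as a unit quaternion [w, x, y, z].
In Python, from plant import * gives the robot as it stands.
- The arm moves only by the tool jog_arm, never from a script. Its argument "targets" is a list of rows, each a list of 3 entries, a list of its own where there are three numbers: the shift along the tool's x, y, z in units of 25 mm (1.0 is 25 mm), then the turn, a rotation vector about the tool's x, y, z in units of 8 degrees (1.0 is 8 degrees), then the opening in per cent of the stroke, from 0 (shut) to 100 (fully open). A call has 1 to 8 rows; each row is the pose to reach, as a shift and turn from the pose commanded when the call began, along the tool's axes at that moment; what a row does not reach only later rows make up. A row lasts 1/8 s, in which the tool goes at most 62.5 mm and 10.7 degrees, less where a joint would pass 70% of its speed; a pose out of reach is approached as far as the arm can. A call with a gripper value outside its range is refused whole. The fingers move at their own pace and stop on an object; the grip force is fixed at half the most. Time passes only in rows, so rows that repeat a pose let the fingers close. It gives the time, the measured TCP pose, the force, the opening and the grip force at its end, in the units of the state.
- state(): the state, without advancing time (a new reading comes with each control period).
- grab_frame(name): name is "scene" or "top"; returns (picture, depth): 480x640x3 uint8, red, green, blue; 480x640 float32, m along the optical axis (not along the pixel's ray), 0 where there is no reading.
- camera_params(name): a dict with "fovy" (degrees; the focal length in pixels is half the picture's height over the tangent of half this angle, whatever the lens; pixels are square), "cx", "cy" (the principal point, pixels), "dist" ([k1, k2, p1, p2, k3] as OpenCV has them; the pictures are not rectified), "rvec" (rotation vector, rad) and "tvec" (3), from world to camera coordinates, as OpenCV has them. Camera axes: x right, y down, z forward; pixel columns grow to the right and rows downward; lengths in m; the calibration is good to about 2 mm. A picture is of the moment at which its call begins. camera_params takes no time and is no camera call.
- job_done(): hands the job in; it is judged then, once.
The state is a dict: "time": time; "joint_pos": joint angles; "joint_vel": joint speeds; "joint_efforts": joint torques, N m; "tool_pos": TCP position; "tool_rot": TCP orientation; "contact_force": force on the tool from outside, world axes, zero at the start; "ft_torque": the same for the moment, N m; "gripper_width": opening from 0.0 (shut) to 1.0 (fully open); "grasp_force": force on a finger pad.
Only numpy, scipy, OpenCV 4.12 (cv2) and the standard library are available. Lean on these libraries where they do the work, as an engineer would, in place of code of your own. Each camera call takes 0.05 s, during which the arm holds its last target. There are 200 camera calls.

TASK

Three bushes lie in the trough of the bench gauge and one of them is closed up inside: before taking any out of the trough, slide them along it onto the gauge pin, without forcing, to find the one that sticks part-way. Draw that bush back off the pin and put it in the parts tray, and leave the two that fit on the pin, pushed fully home, tight against the shoulder and against each other with no gap. Leave the tin, cup, jar and stirring stick where they are.

Things in the scene. Friction and masses are not known exactly. Their poses are not given: they have to be found in the camera images.
- gauge: Bench gauge, bolted down: base plate 100 x 400 x 12 mm, a level V-trough of angle iron 330 mm long and a blue headstock 76 mm wide, its top 100 mm above the bench. Origin on the bench under the trough; y along the trough towards the headstock, x across, z up. Pin and bushes share one level axis over this y axis, 62 mm above the bench.
- pin: The level steel gauge pin, fixed in the headstock; origin at the centre of its free end. 18 mm diameter, 3 mm chamfered nose, standing 118 mm out of the shoulder above the trough, so that a bush slid along the trough meets it squarely. Axes as the gauge: y runs along the pin from tip to shoulder.
- shoulder (a point): Centre of the shoulder (a 40 mm steel collar before the headstock) at the root of the pin; a bush that is home has its end face against it. Axes as the gauge; the pin tip is at y = -118 mm from here.
- trough_end (a point): Middle of the trough's open end, on the axis of pin and bushes, at y = -330 mm from the shoulder; nothing stands here. Axes as the gauge. The trough's two legs reach up only to 13 mm below the axis, 21 mm to either side of it, so the sides of a bush stand free for a grip from above. The last bush of the row ends 20 to 35 mm before this point.
- tray: Grey plastic parts tray for rejects, outside 150 (x) x 170 (y) x 45 mm high, walls and floor 4 mm, open on top, loose on the bench. Origin at the centre of its underside, z up. It stands to the left or the right of the gauge.
- tin: Closed paint tin, 108 mm diameter, 118 mm high, 0.9 kg, standing on the bench to the right or left of the gauge, across from the tray; origin at the centre of its underside. To be left alone.
- cup: White mixing cup, 84 mm across the rim, 85 mm high, standing beyond the gauge; origin at the centre of its underside. To be left alone.
- jar: Amber jar with a steel lid, 66 mm diameter, 75 mm high, standing beyond the gauge; origin at the centre of its underside. To be left alone.
- stick: Wooden stirring stick, 200 x 22 x 5 mm, lying just beyond the gauge; origin at the centre of its underside, x along it. To be left alone.
- bush_a: Plain aluminium bush, one of three alike: tube 44 mm outside, 44 mm long, bore 20.4 mm at both ends, 0.1 to 0.2 kg, loose in the trough; row order and the gaps (7 to 29 mm) vary. Origin at its centre, y along its axis. One of the three, any, is closed up to 11 mm inside: it goes 15 mm onto the pin from either end, then stops dead. The others slide on freely.
- bush_b: Plain aluminium bush, another of three alike: tube 44 mm outside, 44 mm long, bore 20.4 mm at both ends, 0.1 to 0.2 kg, loose in the trough; row order and the gaps (7 to 29 mm) vary. Origin at its centre, y along its axis. One of the three, any, is closed up to 11 mm inside: it goes 15 mm onto the pin from either end, then stops dead. The others slide on freely.
- bush_c: Plain aluminium bush, the third of three alike: tube 44 mm outside, 44 mm long, bore 20.4 mm at both ends, 0.1 to 0.2 kg, loose in the trough; row order and the gaps (7 to 29 mm) vary. Origin at its centre, y along its axis. One of the three, any, is closed up to 11 mm inside: it goes 15 mm onto the pin from either end, then stops dead. The others slide on freely.

How it is judged:
By the outcome, as a careful person would: the job done as asked, in the order asked, and still so for the second after the job is handed in, with the robot touching nothing.
It also fails if it takes over 64 s, if anything falls off the work surface, if the arm or the gripper's body presses on something with over 40 N, if the wrist force passes 120 N, or if a joint passes its speed limit or range.

## Working session

There is one attempt and no reset: what is moved stays moved. The work goes in short steps, Python scripts to look and compute and a tool call to move; the robot and the scene stay as the last step left them, time stands still between calls to the robot, and variables do not carry over. Pictures are saved under pics/ and viewed, at most 10 in all, crops included, and the job is handed in when it is done.

Besides the shell and the picture viewer there is one more tool, called after "Call:" by a JSON object that holds its "api" and its "payload". jog_arm: Moves the arm, as the interface text tells. Its arguments: {"type":"object","properties":{"targets":{"type":"array"}},"required":["targets"]}

```bash
ls; mkdir -p pics
python3 - <<'E'
from plant import *
import cv2,numpy as np
for n in("scene","top"):
    p,d=grab_frame(n); cv2.imwrite(f"pics/{n}0.png",p[:,:,::-1]); np.savez(f"{n}0.npz",p=p,d=d)
    print(n,camera_params(n))
s=state();print(s)
E
```

```text
pics
scene {'fovy': 51.950158845234, 'cx': 328.0493363852716, 'cy': 233.5836214178956, 'dist': array([-0.02214017,  0.        ,  0.        ,  0.        ,  0.        ]), 'rvec': array([ 2.08534843,  0.89860199, -0.43976524]), 'tvec': array([-0.43151406, -0.22104549,  1.64648305])}
top {'fovy': 46.834831572643594, 'cx': 322.1986140873845, 'cy': 247.41269712888445, 'dist': array([0.01787591, 0.        , 0.        , 0.        , 0.        ]), 'rvec': array([ 2.21738081, -2.16118006,  0.11080714]), 'tvec': array([-0.02781554,  0.639025  ,  1.09853518])}
{'time': 0.1, 'joint_pos': array([ 1.16204455e+00,  5.32710852e-02,  1.61415045e+00,  1.34876901e-05,
        1.47599937e+00, -1.18991790e-01]), 'joint_vel': array([-2.38774932e-04, -2.64191965e-03, -1.78273794e-03, -8.46560037e-05,
        2.11461506e-03, -3.04066521e-04]), 'joint_efforts': array([-8.78288375e-06, -3.94908071e+01, -3.71363068e+01, -6.11117207e-05,
        3.98165721e-03, -1.32191857e-05]), 'tool_pos': array([0.17834331, 0.59843048, 0.23020193]), 'tool_rot': array([-2.44903895e-04,  1.44374260e-01,  9.89522732e-01, -8.80737337e-04]), 'contact_force': array([-0.55749652,  0.75339354,  0.36617589]), 'ft_torque': array([-0.00411613, -0.01281917, -0.04596858]), 'grasp_force': 0.0, 'gripper_width': 1.0007736527412967}
```

View pics/top0.png

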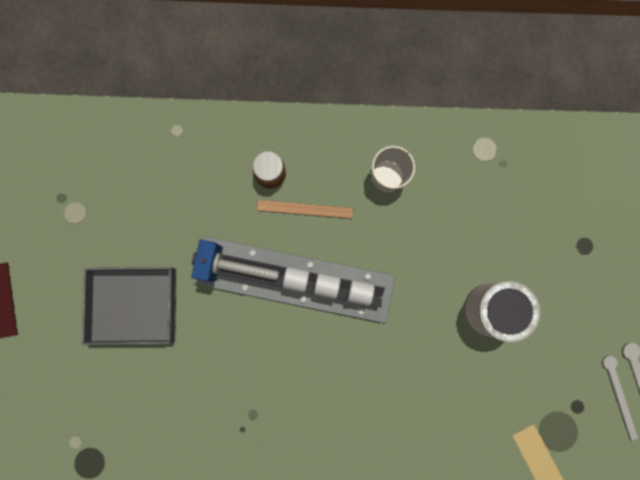

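View pics/scene0.png

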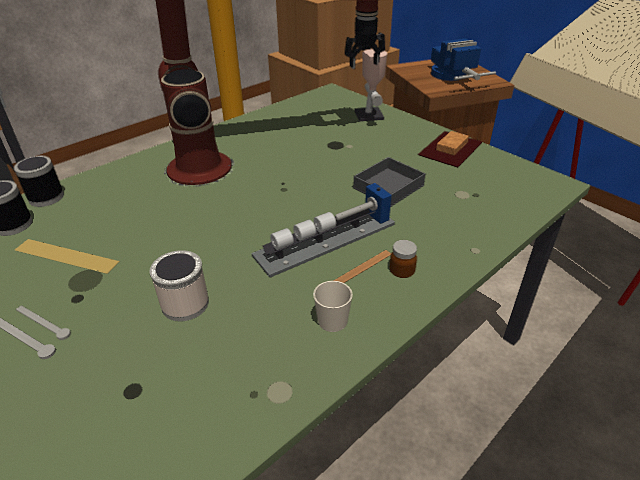

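Top view: the headstock is at (206,260), the pin runs to (277,274), the bushes are at (296,280), (327,286) and (361,293), and the trough's open end is near (385,298). The tray is at (130,306) and the tin at (505,312). The scene view agrees. Next I'll measure.

```bash
cat > h.py <<'E'
from plant import *
import cv2,numpy as np
def cam(n):
    c=camera_params(n); f=240/np.tan(np.radians(c["fovy"]/2))
    K=np.array([[f,0,c["cx"]],[0,f,c["cy"]],[0,0,1]]); R=cv2.Rodrigues(c["rvec"])[0]
    return K,c["dist"],R,c["tvec"]
def rays(n,uv):
    K,D,R,t=cam(n); q=cv2.undistortPoints(np.float64(uv).reshape(-1,1,2),K,D)[:,0]
    return -R.T@t, np.c_[q,np.ones(len(q))]@R
def onplane(n,uv,z):
    o,r=rays(n,uv); return o+r*((z-o[2])/r[:,2])[:,None]
def cloud(n,d):
    v,u=np.mgrid[:480,:640]; o,r=rays(n,np.c_[u.ravel(),v.ravel()])
    return (o+r*d.reshape(-1,1)).reshape(480,640,3)
def proj(n,P):
    K,D,R,t=cam(n); return cv2.projectPoints(np.float64(P).reshape(-1,1,3),cv2.Rodrigues(R)[0],t,K,D)[0][:,0]
E
python3 - <<'E'
from h import *
z=np.load("top0.npz");p,d=z["p"],z["d"];P=cloud("top",d)
hsv=cv2.cvtColor(p,cv2.COLOR_RGB2HSV)
print("bench z",np.median(P[400:440,300:400,2]),"bush tops",[round(float(P[v,u,2]),4) for u,v in((296,276),(327,282),(361,289),(206,260))])
# gauge base plate: corners through depth/colour
Z=P[...,2]; roi=np.zeros(Z.shape,bool); roi[235:325,190:400]=1
m=(roi&(Z>.066)&(Z<.09)&(hsv[...,2]>90)&(hsv[...,1]<60)).astype(np.uint8)
n,l,s,c=cv2.connectedComponentsWithStats(m)
for i in range(1,n):
    if s[i,4]>60:
        q=P[l==i]; print("comp",s[i],c[i],np.percentile(q,[2,50,98],axis=0).round(4).tolist())
m=(roi&(hsv[...,0]>100)&(hsv[...,0]<130)&(hsv[...,1]>120)&(abs(Z-.1)<.01)).astype(np.uint8)
c=cv2.minAreaRect(cv2.findNonZero(m)); w=onplane("top",cv2.boxPoints(c),.1);print("head",w.round(4).tolist(),w.mean(0))
m=(roi&(Z>.006)).astype(np.uint8)
c=cv2.minAreaRect(cv2.findNonZero(m)); w=onplane("top",cv2.boxPoints(c),.012);print("plate",w.round(4).tolist())
print([np.linalg.norm(w[i]-w[i-1]).round(3) for i in range(4)])
m=np.zeros(Z.shape,np.uint8); m[255:360,70:190]=(Z>.03)[255:360,70:190]
c=cv2.minAreaRect(cv2.findNonZero(m)); w=onplane("top",cv2.boxPoints(c),.045);print("tray",w.round(4).tolist(),w.mean(0))
cv2.imwrite("pics/crop.png",cv2.resize(p[235:325,190:400,::-1],None,fx=3.8,fy=3.8,interpolation=cv2.INTER_CUBIC))
E
```

```text
bench z -0.0008356995585352411 bush tops [0.0866, 0.0816, 0.08, 0.1025]
comp [213 254  66  25 491] [242.05702648 267.99592668] [[0.576, 0.0777, 0.0662], [0.5911, 0.1463, 0.0696], [0.6134, 0.197, 0.0819]]
comp [283 267  26  25 491] [295.67209776 279.0203666 ] [[0.5521, 0.0175, 0.068], [0.5728, 0.0388, 0.08], [0.594, 0.0612, 0.0856]]
comp [315 273  26  26 489] [327.24335378 285.40490798] [[0.5419, -0.0432, 0.0679], [0.5625, -0.0216, 0.0798], [0.5828, -0.0005, 0.0863]]
comp [349 280  26  25 502] [361.21713147 292.40039841] [[0.5301, -0.1102, 0.0674], [0.5506, -0.0873, 0.0795], [0.572, -0.066, 0.0862]]
head [[0.5704, 0.2348, 0.1], [0.6424, 0.223, 0.1], [0.6361, 0.1891, 0.1], [0.5642, 0.2011, 0.1]] [0.60328444 0.21200756 0.1       ]
plate [[0.4785, 0.2514, 0.012], [0.659, 0.2595, 0.012], [0.6706, -0.1696, 0.012], [0.4884, -0.172, 0.012]]
[np.float64(0.424), np.float64(0.181), np.float64(0.429), np.float64(0.182)]
tray [[0.424, 0.4782, 0.045], [0.6137, 0.4654, 0.045], [0.5892, 0.2346, 0.045], [0.399, 0.251, 0.045]] [0.50648729 0.35729549 0.045     ]
```

View pics/crop.png

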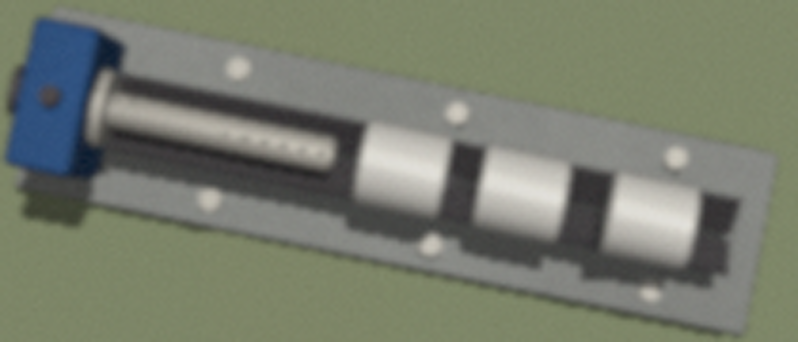

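The crop shows the pin's tip at crop (335,152) and the shoulder face near (108,105). The bush faces are at about 355/450, 475/570 and 605/698, and the trough's end is near 738. Next I'll put these on one axis.

```bash
cat >> h.py <<'E'
B=np.array([[.5728,.0388],[.5625,-.0216],[.5506,-.0873],[.6033,.2120]])
c0=B.mean(0); a=np.linalg.svd(B-c0)[2][0]; a*=np.sign(a[1]); b=np.array([a[1],-a[0]])
def along(p): return (np.asarray(p)[...,:2]-c0)@a
def at(s,lat=0): return c0+s*a+lat*b
def units(cur,tgt):  # cur: state quaternion/pos, tgt world point -> shift in tool axes, 25 mm units
    from scipy.spatial.transform import Rotation as Ro
    q=cur["tool_rot"]; R=Ro.from_quat([q[1],q[2],q[3],q[0]]).as_matrix()
    return (R.T@(np.asarray(tgt)-cur["tool_pos"])/.025).round(2), R
E
python3 - <<'E'
from h import *
print("axis",a,np.degrees(np.arctan2(a[0],a[1])),"lat",((B-c0)@b).round(4))
full=lambda q:[190+q[0]/3.8-.37,235+q[1]/3.8-.37]
for n,q,z in(("tip",(335,152),.064),("shoulder",(108,105),.064),("b1",(401,165),.08),("b2",(523,192),.08),("b3",(652,218),.08),("tr end",(730,240),.049)):
    w=onplane("top",[full(q)],z)[0]; print(n,w.round(4),"s",along(w).round(4),"lat",((w[:2]-c0)@b).round(4))
print("s of cloud bushes",along(B).round(4))
s3=along(B[2]); t=at(s3-.046); print("start",t)
s=state(); u,R=units(s,[*t,.20]); print(u,R.round(3).tolist())
yaw=np.degrees(np.arctan2(b[1],b[0])-np.arctan2(R[1,1],R[0,1])); print("world yaw turn",yaw,"tool units",-yaw/8)
z=np.load("top0.npz");P=cloud("top",z["d"])[265:350,80:180]
hi=P[(P[...,2]>.036)&(P[...,2]<.055)&(P[...,1]>.22)]
m=cv2.minAreaRect(np.float32(hi[:,:2]*1000));print("tray",m); print(np.percentile(hi,[1,99],axis=0))
E
```

```text
axis [0.17304457 0.98491399] 9.964884145910407 lat [-0.0001  0.0002 -0.0001 -0.    ]
tip [0.5809 0.0746 0.064 ] s 0.04 lat 0.0017
shoulder [0.602  0.1914 0.064 ] s 0.1588 lat 0.0023
b1 [0.5747 0.0401 0.08  ] s 0.005 lat 0.0016
b2 [ 0.5626 -0.0219  0.08  ] s -0.0582 lat 0.0004
b3 [ 0.5512 -0.0875  0.08  ] s -0.1248 lat 0.0005
tr end [ 0.5409 -0.1312  0.049 ] s -0.1696 lat -0.0021
s of cloud bushes [ 0.0034 -0.0579 -0.1247  0.1792]
start [ 0.54276512 -0.13262804]
[-22.32 -23.86   1.25] [[-0.958, 0.286, -0.001], [0.286, 0.958, -0.002], [0.0, -0.002, -1.0]]
world yaw turn -83.36279779882331 tool units 10.420349724852914
tray ((514.1898803710938, 370.80010986328125), (149.70852661132812, 171.5248260498047), 1.908591628074646)
[[0.43753454 0.28448277 0.03625782]
 [0.59085639 0.45626656 0.0482279 ]]
```

Call:
{"api": "jog_arm", "payload": {"targets": [[[-22.3, -23.9, 1.2], [0, 0, 10.42], 33], [[-22.3, -23.9, 1.2], [0, 0, 10.42], 33], [[-22.3, -23.9, 1.2], [0, 0, 10.42], 33], [[-22.3, -23.9, 1.2], [0, 0, 10.42], 33], [[-22.3, -23.9, 1.2], [0, 0, 10.42], 33], [[-22.3, -23.9, 1.2], [0, 0, 10.42], 33], [[-22.3, -23.9, 1.2], [0, 0, 10.42], 33], [[-22.3, -23.9, 1.2], [0, 0, 10.42], 33]]}}

```text
time: 1.1
tool_pos: [0.4011, 0.1495, 0.2127]
tool_rot: [0.0, 0.767, 0.641, 0.0]
contact_force: [1.1, 0.5, -0.7]
gripper_width: 0.328
grasp_force: 0.0
```

```bash
cat >> h.py <<'E'
def rep(s=None,lat=0,z=.2):
    st=state(); p=st["tool_pos"]; R=units(st,p)[1]
    print("t",round(st["time"],2),"pos",p.round(4),"s",along(p).round(4),"lat",((p[:2]-c0)@b).round(4),"yawerr",np.degrees(np.arctan2(R[1,1],R[0,1])-np.arctan2(b[1],b[0])).round(2),"tilt",R[2].round(3),"F",st["contact_force"].round(1),"Fa",(st["contact_force"][:2]@a).round(1),"w",round(st["gripper_width"],3),"gf",round(st["grasp_force"],1))
    if s is not None: print("units to s",s,units(st,[*at(s,lat),z])[0])
E
python3 -c "
from h import *
rep(-.1707,0,.2)"
```

```text
t 1.1 pos [0.4011 0.1495 0.2127] s 0.0827 lat -0.1883 yawerr -0.27 tilt [ 0.  0. -1.] F [ 1.1  0.5 -0.7] Fa 0.7 w 0.328 gf 0.0
units to s -0.1707 [-10.1    7.58   0.51]
```

Call:
{"api": "jog_arm", "payload": {"targets": [[[-10.1, 7.6, 0.5], [0, 0, 0], 33], [[-10.1, 7.6, 0.5], [0, 0, 0], 33], [[-10.1, 7.6, 0.5], [0, 0, 0], 33], [[-10.1, 7.6, 0.5], [0, 0, 0], 33], [[-10.1, 7.6, 0.5], [0, 0, 0], 33], [[-10.1, 7.6, 0.5], [0, 0, 0], 33], [[-10.1, 7.6, 3.5], [0, 0, 0], 33], [[-10.1, 7.6, 3.5], [0, 0, 0], 33]]}}

```text
time: 2.1
tool_pos: [0.5407, -0.1283, 0.1204]
tool_rot: [-0.004, 0.766, 0.643, -0.002]
contact_force: [-0.7, 0.4, -0.3]
gripper_width: 0.332
grasp_force: 0.0
```

```bash
python3 -c "
from h import *
rep(-.1707,0,.05)
p,d=grab_frame('scene'); cv2.imwrite('pics/s1.png',cv2.resize(p[160:300,200:420,::-1],None,fx=3.5,fy=3.5))
p,d=grab_frame('top'); cv2.imwrite('pics/t1.png',cv2.resize(p[235:325,190:400,::-1],None,fx=3.8,fy=3.8))"
```

```text
t 2.1 pos [ 0.5407 -0.1283  0.1204] s -0.1668 lat -0.0028 yawerr 0.02 tilt [ 0.002 -0.01  -1.   ] F [-0.7  0.4 -0.3] Fa 0.3 w 0.332 gf 0.0
units to s -0.1707 [-0.16  0.14  2.81]
```

View pics/s1.png

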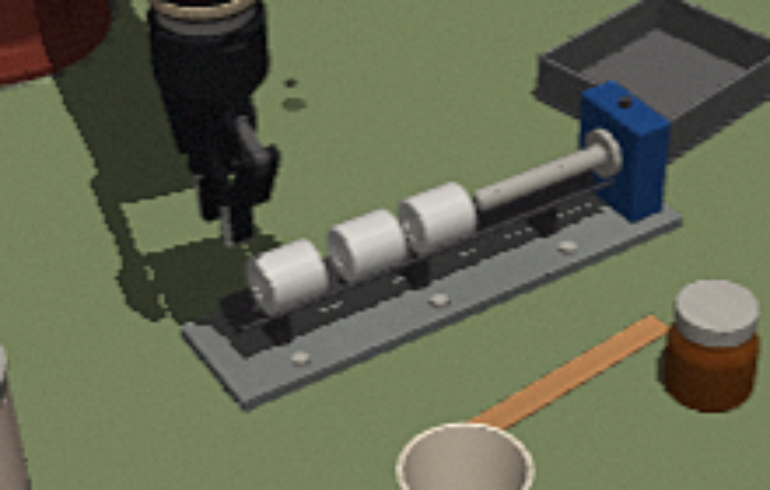

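The crop shows the fingers still above the open end, behind the last bush at about crop (265,285), with the arm not quite settled. I'll go down behind the bush.

Call:
{"api": "jog_arm", "payload": {"targets": [[[-0.1, 0.1, 0], [0, 0, 0], 33], [[-0.1, 0.1, 0], [0, 0, 0], 33], [[-0.1, 0.1, 2.2], [0, 0, 0], 33], [[-0.1, 0.1, 2.7], [0, 0, 0], 33], [[-0.1, 0.1, 2.7], [0, 0, 0], 33], [[-0.1, 0.1, 2.7], [0, 0, 0], 33]]}}

```text
time: 2.95
tool_pos: [0.5478, -0.1336, 0.0602]
tool_rot: [0.002, 0.766, 0.643, 0.001]
contact_force: [-0.1, -1.2, 0.8]
gripper_width: 0.33
grasp_force: 0.0
```

```bash
python3 -c "
from h import *
rep(-.1707,0,.052)"
```

```text
t 2.95 pos [ 0.5478 -0.1336  0.0602] s -0.1708 lat 0.0052 yawerr 0.0 tilt [-0.001  0.003 -1.   ] F [-0.1 -1.2  0.8] Fa -1.2 w 0.33 gf 0.0
units to s -0.1707 [ 0.   -0.21  0.33]
```

Call:
{"api": "jog_arm", "payload": {"targets": [[[0.2, -0.2, 0.3], [0, 0, 0], 33], [[0.6, -0.2, 0.3], [0, 0, 0], 33], [[1.0, -0.2, 0.3], [0, 0, 0], 33], [[1.4, -0.2, 0.3], [0, 0, 0], 33], [[1.8, -0.2, 0.3], [0, 0, 0], 33], [[2.1, -0.2, 0.3], [0, 0, 0], 33], [[2.4, -0.2, 0.3], [0, 0, 0], 33], [[2.5, -0.2, 0.3], [0, 0, 0], 33]]}}

```text
time: 3.95
tool_pos: [0.5522, -0.0704, 0.0505]
tool_rot: [0.0, 0.766, 0.643, -0.0]
contact_force: [-2.7, -3.6, 0.4]
gripper_width: 0.332
grasp_force: 2.0
```

```bash
python3 -c "
from h import *
rep(-.098,0,.052)"
```

```text
t 3.95 pos [ 0.5522 -0.0704  0.0505] s -0.1078 lat -0.0015 yawerr 0.03 tilt [-0.001 -0.    -1.   ] F [-2.7 -3.6  0.4] Fa -4.0 w 0.332 gf 2.0
units to s -0.098 [ 0.39  0.06 -0.06]
```

Call:
{"api": "jog_arm", "payload": {"targets": [[[0.1, 0.05, 0], [0, 0, 0], 33], [[0.2, 0.05, 0], [0, 0, 0], 33], [[0.3, 0.05, 0], [0, 0, 0], 33], [[0.4, 0.05, 0], [0, 0, 0], 33], [[0.5, 0.05, 0], [0, 0, 0], 33]]}}

```text
time: 4.58
tool_pos: [0.5556, -0.0582, 0.0503]
tool_rot: [-0.0, 0.766, 0.643, 0.0]
contact_force: [-1.8, -2.4, -1.1]
gripper_width: 0.329
grasp_force: 1.2
```

```bash
python3 -c "
from h import *
rep(-.09,0,.051)
p,d=grab_frame('top'); cv2.imwrite('pics/t2.png',cv2.resize(p[235:325,190:400,::-1],None,fx=3.8,fy=3.8))"
```

```text
t 4.58 pos [ 0.5556 -0.0582  0.0503] s -0.0952 lat -0.0002 yawerr -0.0 tilt [ 0.  0. -1.] F [-1.8 -2.4 -1.1] Fa -2.7 w 0.329 gf 1.2
units to s -0.09 [ 0.21  0.01 -0.03]
```

View pics/t2.png

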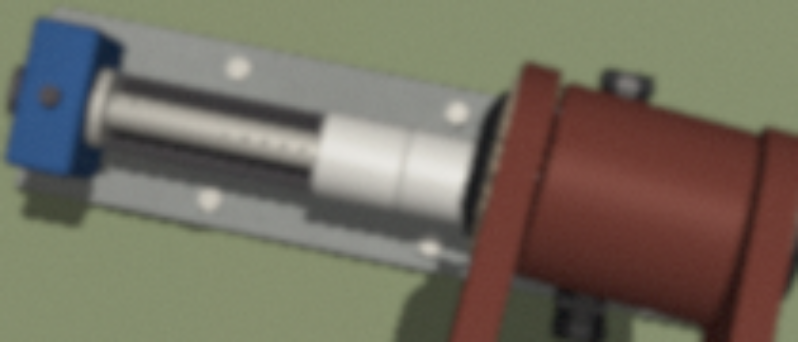

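The front bush's face, near crop x 318, has passed the pin tip at 335, so it is on the pin by about 9 mm and the row is closed up. I'll go slower now.

Call:
{"api": "jog_arm", "payload": {"targets": [[[0.06, 0, 0], [0, 0, 0], 33], [[0.12, 0, 0], [0, 0, 0], 33], [[0.18, 0, 0], [0, 0, 0], 33]]}}

```text
time: 5.0
tool_pos: [0.5565, -0.054, 0.0504]
tool_rot: [0.0, 0.766, 0.643, 0.0]
contact_force: [-0.8, -2.3, -1.3]
gripper_width: 0.331
grasp_force: 1.1
```

Call:
{"api": "jog_arm", "payload": {"targets": [[[0.06, 0, 0], [0, 0, 0], 33], [[0.12, 0, 0], [0, 0, 0], 33]]}}

```text
time: 5.25
tool_pos: [0.557, -0.051, 0.0505]
tool_rot: [0.0, 0.766, 0.643, 0.0]
contact_force: [0.2, -2.0, -1.5]
gripper_width: 0.33
grasp_force: 1.1
```

Call:
{"api": "jog_arm", "payload": {"targets": [[[0.06, 0, 0], [0, 0, 0], 33]]}}

```text
time: 5.38
tool_pos: [0.5572, -0.0499, 0.0505]
tool_rot: [0.0, 0.766, 0.643, -0.0]
contact_force: [-1.5, -6.3, -1.0]
gripper_width: 0.336
grasp_force: 3.0
```

Call:
{"api": "jog_arm", "payload": {"targets": [[[0.04, 0, 0], [0, 0, 0], 33]]}}

```text
time: 5.5
tool_pos: [0.5572, -0.0498, 0.0506]
tool_rot: [0.001, 0.766, 0.643, -0.001]
contact_force: [-2.0, -7.8, -0.9]
gripper_width: 0.332
grasp_force: 4.2
```

Call:
{"api": "jog_arm", "payload": {"targets": [[[0.04, 0, 0], [0, 0, 0], 33]]}}

```text
time: 5.62
tool_pos: [0.5573, -0.0497, 0.0506]
tool_rot: [0.002, 0.766, 0.643, -0.002]
contact_force: [-2.9, -10.7, -1.1]
gripper_width: 0.33
grasp_force: 5.8
```

The row has stopped dead at TCP s = -0.087. Bush 1 blocked at 15 mm on the pin predicts -0.088, so bush 1 (nearest the pin) is the closed one. I'll back off and move over it.

Call:
{"api": "jog_arm", "payload": {"targets": [[[-0.5, 0, 0], [0, 0, 0], 33], [[-0.5, 0, -2.4], [0, 0, 0], 33], [[-0.5, 0, -2.6], [0, 0, 0], 100], [[2, 0, -2.6], [0, 0, 0], 100], [[4.7, 0, -2.6], [0, 0, 0], 100], [[4.7, 0, -2.6], [0, 0, 0], 100], [[4.7, 0, -2.6], [0, 0, 0], 100]]}}

```text
time: 6.5
tool_pos: [0.5777, 0.0684, 0.1152]
tool_rot: [-0.0, 0.765, 0.643, -0.0]
contact_force: [-0.2, 0.1, 0.7]
gripper_width: 0.995
grasp_force: 0.0
```

```bash
python3 -c "
from h import *
rep(.0338,0,.052)"
```

```text
t 6.5 pos [0.5777 0.0684 0.1152] s 0.0334 lat -0.0003 yawerr 0.06 tilt [ 0. -0. -1.] F [-0.2  0.1  0.7] Fa 0.0 w 0.995 gf 0.0
units to s 0.0338 [0.02 0.01 2.53]
```

Call:
{"api": "jog_arm", "payload": {"targets": [[[0, 0, 2], [0, 0, 0], 100], [[0, 0, 2.5], [0, 0, 0], 100], [[0, 0, 2.5], [0, 0, 0], 70], [[0, 0, 2.5], [0, 0, 0], 40], [[0, 0, 2.5], [0, 0, 0], 40], [[0, 0, 2.5], [0, 0, 0], 40], [[0, 0, 2.5], [0, 0, 0], 40]]}}

```text
time: 7.38
tool_pos: [0.5782, 0.0678, 0.0555]
tool_rot: [0.0, 0.766, 0.643, -0.0]
contact_force: [-5.3, -1.6, 7.2]
gripper_width: 0.493
grasp_force: 62.1
```

```bash
python3 -c "
from h import *
rep(.0088,0,.052)"
```

```text
t 7.38 pos [0.5782 0.0678 0.0555] s 0.0329 lat 0.0002 yawerr -0.0 tilt [-0.  0. -1.] F [-5.3 -1.6  7.2] Fa -2.5 w 0.493 gf 62.1
units to s 0.0088 [-0.96 -0.01  0.14]
```

Call:
{"api": "jog_arm", "payload": {"targets": [[[-0.2, 0, 0], [0, 0, 0], 40], [[-0.5, 0, 0], [0, 0, 0], 40], [[-0.8, 0, 0], [0, 0, 0], 40], [[-1.1, 0, 0], [0, 0, 0], 40], [[-1.1, 0, 0], [0, 0, 0], 40]]}}

```text
time: 8.0
tool_pos: [0.5737, 0.0423, 0.0555]
tool_rot: [-0.001, 0.766, 0.643, 0.001]
contact_force: [-4.4, 5.9, 6.5]
gripper_width: 0.498
grasp_force: 61.9
```

```bash
python3 -c "
from h import *
rep(.0088,0,.052)
p,d=grab_frame('scene'); cv2.imwrite('pics/s2.png',cv2.resize(p[160:280,220:420,::-1],None,fx=4,fy=4))"
```

```text
t 8.0 pos [0.5737 0.0423 0.0555] s 0.007 lat 0.0002 yawerr -0.02 tilt [ 0.003  0.001 -1.   ] F [-4.4  5.9  6.5] Fa 5.0 w 0.498 gf 61.9
units to s 0.0088 [ 0.07 -0.01  0.14]
```

View pics/s2.png

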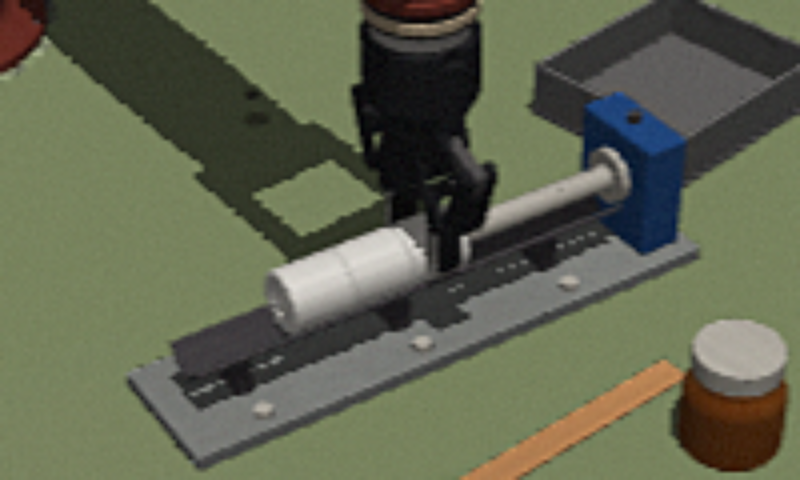

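The crop shows the gripped bush drawn back at about (440,250), with its front off the pin and the other two pushed along behind it. I'll ease forward 4 mm to break contact, then lift.

Call:
{"api": "jog_arm", "payload": {"targets": [[[0.15, 0, 0], [0, 0, 0], 40], [[0.15, 0, -0.3], [0, 0, 0], 40], [[0.15, 0, -0.8], [0, 0, 0], 40], [[0.15, 0, -1.6], [0, 0, 0], 40], [[0.15, 0, -2.6], [0, 0, 0], 40], [[0.15, 0, -4], [0, 0, 0], 40], [[0.15, 0, -4], [0, 0, 0], 40]]}}

```text
time: 8.93
tool_pos: [0.5767, 0.0445, 0.1585]
tool_rot: [0.003, 0.766, 0.643, 0.003]
contact_force: [-0.3, 0.6, -2.1]
gripper_width: 0.491
grasp_force: 61.3
```

```bash
python3 -c "
from h import *
rep()
print(units(state(),[.514,.371,.155])[0])
p,d=grab_frame('scene'); cv2.imwrite('pics/s3.png',cv2.resize(p[110:280,220:420,::-1],None,fx=3.5,fy=3.5))"
```

```text
t 8.93 pos [0.5767 0.0445 0.1585] s 0.0097 lat 0.0028 yawerr 0.0 tilt [ 0.001  0.009 -1.   ] F [-0.3  0.6 -2.1] Fa 0.5 w 0.491 gf 61.3
[12.43 -4.73  0.11]
```

View pics/s3.png

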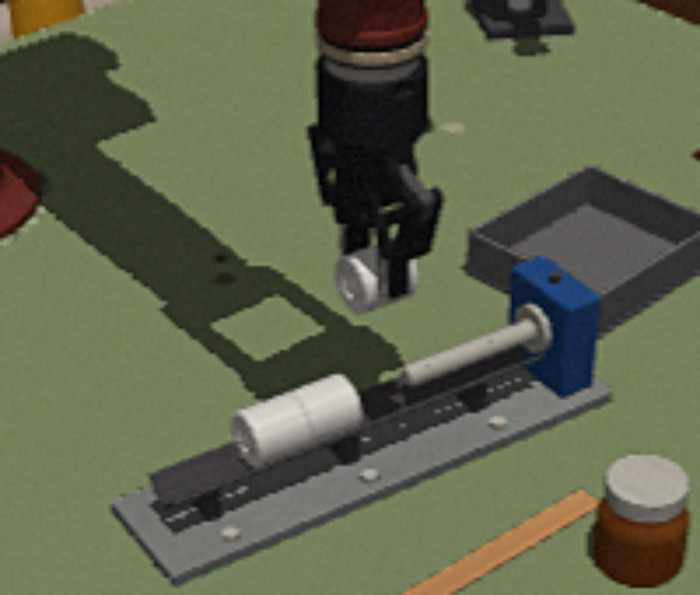

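The crop shows the bush held level at (375,280), and the other two in the trough. Now to the tray.

Call:
{"api": "jog_arm", "payload": {"targets": [[[1.2, -0.4, -0.2], [0, 0, 0], 40], [[3.2, -1.2, -0.2], [0, 0, 0], 40], [[5.2, -2, -0.2], [0, 0, 0], 40], [[7.2, -2.8, -0.2], [0, 0, 0], 40], [[9.2, -3.6, -0.2], [0, 0, 0], 40], [[11.2, -4.3, 0], [0, 0, 0], 40], [[12.4, -4.7, 0.5], [0, 0, 0], 40], [[12.4, -4.7, 1.5], [0, 0, 0], 40]]}}

```text
time: 9.98
tool_pos: [0.511, 0.3727, 0.1149]
tool_rot: [-0.0, 0.765, 0.644, 0.0]
contact_force: [0.7, -0.5, -1.8]
gripper_width: 0.497
grasp_force: 61.3
```

Call:
{"api": "jog_arm", "payload": {"targets": [[[0, 0, 0], [0, 0, 0], 40], [[0, 0, 0], [0, 0, 0], 40]]}}

```text
time: 10.22
tool_pos: [0.5117, 0.3699, 0.1154]
tool_rot: [-0.0, 0.766, 0.643, -0.0]
contact_force: [-0.3, -0.8, -0.8]
gripper_width: 0.497
grasp_force: 61.2
```

```bash
python3 -c "
from h import *
rep()
print(units(state(),[.514,.371,.021])[0])"
```

```text
t 10.22 pos [0.5117 0.3699 0.1154] s 0.3189 lat -0.1176 yawerr -0.03 tilt [-0. -0. -1.] F [-0.3 -0.8 -0.8] Fa -0.9 w 0.497 gf 61.2
[0.06 0.09 3.78]
```

Call:
{"api": "jog_arm", "payload": {"targets": [[[0, 0, 1], [0, 0, 0], 40], [[0, 0, 2], [0, 0, 0], 40], [[0, 0, 3], [0, 0, 0], 40], [[0, 0, 3.6], [0, 0, 0], 40], [[0, 0, 3.75], [0, 0, 0], 40], [[0, 0, 3.75], [0, 0, 0], 40]]}}

```text
time: 10.98
tool_pos: [0.5123, 0.3705, 0.0226]
tool_rot: [0.0, 0.766, 0.643, 0.001]
contact_force: [0.2, 0.8, -0.2]
gripper_width: 0.501
grasp_force: 61.2
```

```bash
python3 -c "
from h import *
rep()"
```

```text
t 10.97 pos [0.5123 0.3705 0.0226] s 0.3196 lat -0.1171 yawerr -0.01 tilt [ 0.001  0.001 -1.   ] F [ 0.2  0.8 -0.2] Fa 0.8 w 0.501 gf 61.2
```

Call:
{"api": "jog_arm", "payload": {"targets": [[[0, 0, 0.1], [0, 0, 0], 40], [[0, 0, 0.1], [0, 0, 0], 55], [[0, 0, 0.1], [0, 0, 0], 70], [[0, 0, 0.1], [0, 0, 0], 80], [[0, 0, 0.1], [0, 0, 0], 80], [[0, 0, -1], [0, 0, 0], 80], [[0, 0, -3], [0, 0, 0], 80], [[0, 0, -4.5], [0, 0, 0], 80]]}}

```text
time: 11.98
tool_pos: [0.5121, 0.3705, 0.1363]
tool_rot: [0.0, 0.766, 0.643, 0.001]
contact_force: [0.5, -0.1, 0.3]
gripper_width: 0.804
grasp_force: 0.0
```

```bash
python3 -c "
from h import *
rep(-.16,0,.14)"
```

```text
t 11.97 pos [0.5121 0.3705 0.1363] s 0.3196 lat -0.1173 yawerr 0.0 tilt [ 0.001  0.001 -1.   ] F [ 0.5 -0.1  0.3] Fa 0.0 w 0.804 gf 0.0
units to s -0.16 [-19.18   4.69  -0.16]
```

Call:
{"api": "jog_arm", "payload": {"targets": [[[-1.5, 0.4, -0.3], [0, 0, 0], 33], [[-3.8, 1, -0.3], [0, 0, 0], 33], [[-6.1, 1.6, -0.3], [0, 0, 0], 33], [[-8.4, 2.2, -0.3], [0, 0, 0], 33], [[-10.7, 2.8, -0.3], [0, 0, 0], 33], [[-13, 3.4, -0.3], [0, 0, 0], 33], [[-15.3, 4, -0.3], [0, 0, 0], 33], [[-17.4, 4.7, -0.3], [0, 0, 0], 33]]}}

```text
time: 12.98
tool_pos: [0.552, -0.0805, 0.142]
tool_rot: [0.0, 0.766, 0.643, 0.0]
contact_force: [1.1, 0.1, 0.4]
gripper_width: 0.329
grasp_force: 0.0
```

Call:
{"api": "jog_arm", "payload": {"targets": [[[-0.9, 0, 0.5], [0, 0, 0], 33], [[-0.9, 0, 0.5], [0, 0, 0], 33], [[-0.9, 0, 0.5], [0, 0, 0], 33]]}}

```text
time: 13.35
tool_pos: [0.5482, -0.1, 0.1293]
tool_rot: [-0.0, 0.766, 0.643, 0.0]
contact_force: [-0.1, -0.4, 0.5]
gripper_width: 0.33
grasp_force: 0.0
```

```bash
python3 -c "
from h import *
rep(-.135,0,.052)
p,d=grab_frame('scene'); cv2.imwrite('pics/s4.png',cv2.resize(p[150:280,220:440,::-1],None,fx=3.6,fy=3.6))"
```

```text
t 13.35 pos [ 0.5482 -0.1     0.1293] s -0.1376 lat -0.0002 yawerr 0.02 tilt [ 0. -0. -1.] F [-0.1 -0.4  0.5] Fa -0.4 w 0.33 gf 0.0
units to s -0.135 [0.1  0.01 3.09]
```

View pics/s4.png

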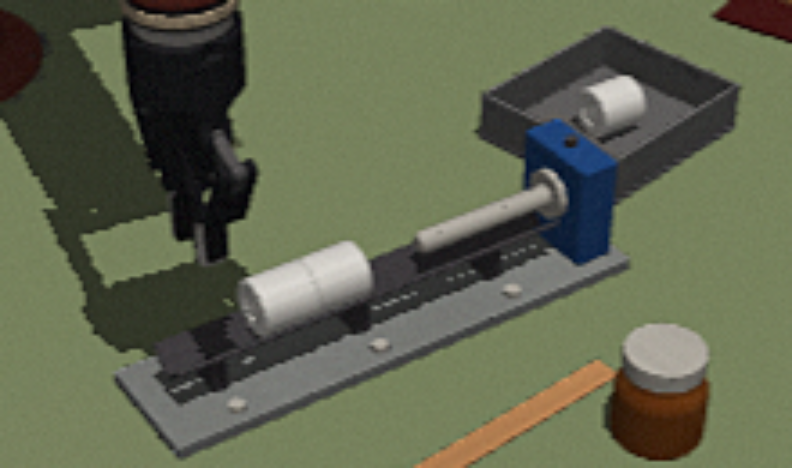

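The crop shows the reject lying in the tray at (612,105) and the two good bushes together in the trough, with the fingers behind them. I'll go down and push.

Call:
{"api": "jog_arm", "payload": {"targets": [[[0, 0, 2], [0, 0, 0], 33], [[0, 0, 3.1], [0, 0, 0], 33], [[0, 0, 3.1], [0, 0, 0], 33], [[0.5, 0, 3.1], [0, 0, 0], 33], [[1, 0, 3.1], [0, 0, 0], 33], [[1.5, 0, 3.1], [0, 0, 0], 33], [[2, 0, 3.1], [0, 0, 0], 33], [[2.5, 0, 3.1], [0, 0, 0], 33]]}}

```text
time: 14.4
tool_pos: [0.5597, -0.0388, 0.0525]
tool_rot: [0.001, 0.766, 0.643, -0.0]
contact_force: [-0.3, -4.6, 3.2]
gripper_width: 0.333
grasp_force: 2.7
```

Call:
{"api": "jog_arm", "payload": {"targets": [[[0.2, 0, 0], [0, 0, 0], 33], [[0.4, 0, 0], [0, 0, 0], 33], [[0.6, 0, 0], [0, 0, 0], 33], [[0.8, 0, 0], [0, 0, 0], 33], [[1, 0, 0], [0, 0, 0], 33], [[1.2, 0, 0], [0, 0, 0], 33]]}}

```text
time: 15.15
tool_pos: [0.5648, -0.0099, 0.0523]
tool_rot: [0.001, 0.766, 0.643, -0.0]
contact_force: [-0.1, -5.7, 3.9]
gripper_width: 0.332
grasp_force: 2.7
```

```bash
python3 -c "
from h import *
rep(.061,0,.051)"
```

```text
t 15.15 pos [ 0.5648 -0.0099  0.0523] s -0.046 lat 0.0005 yawerr -0.01 tilt [-0.001  0.001 -1.   ] F [-0.1 -5.7  3.9] Fa -5.6 w 0.332 gf 2.7
units to s 0.061 [ 4.28 -0.02  0.05]
```

Call:
{"api": "jog_arm", "payload": {"targets": [[[0.15, 0, 0], [0, 0, 0], 33], [[0.3, 0, 0], [0, 0, 0], 33]]}}

```text
time: 15.4
tool_pos: [0.5661, -0.0026, 0.0523]
tool_rot: [0.001, 0.766, 0.643, 0.0]
contact_force: [-0.2, -5.1, 4.4]
gripper_width: 0.328
grasp_force: 2.7
```

Call:
{"api": "jog_arm", "payload": {"targets": [[[0.2, 0, 0], [0, 0, 0], 33], [[0.4, 0, 0], [0, 0, 0], 33], [[0.6, 0, 0], [0, 0, 0], 33], [[0.8, 0, 0], [0, 0, 0], 33], [[1, 0, 0], [0, 0, 0], 33]]}}

```text
time: 16.02
tool_pos: [0.5704, 0.0221, 0.0523]
tool_rot: [0.001, 0.766, 0.643, 0.0]
contact_force: [-0.1, -6.2, 4.0]
gripper_width: 0.33
grasp_force: 2.7
```

Call:
{"api": "jog_arm", "payload": {"targets": [[[0.1, 0, 0], [0, 0, 0], 33], [[0.2, 0, 0], [0, 0, 0], 33], [[0.3, 0, 0], [0, 0, 0], 33]]}}

```text
time: 16.4
tool_pos: [0.5718, 0.0294, 0.0523]
tool_rot: [0.001, 0.766, 0.643, 0.0]
contact_force: [-0.2, -6.3, 3.0]
gripper_width: 0.331
grasp_force: 2.8
```

Call:
{"api": "jog_arm", "payload": {"targets": [[[0.15, 0, 0], [0, 0, 0], 33], [[0.3, 0, 0], [0, 0, 0], 33]]}}

```text
time: 16.65
tool_pos: [0.573, 0.0368, 0.0523]
tool_rot: [0.001, 0.766, 0.643, 0.0]
contact_force: [-0.2, -5.4, 3.4]
gripper_width: 0.332
grasp_force: 2.7
```

Call:
{"api": "jog_arm", "payload": {"targets": [[[0.2, 0, 0], [0, 0, 0], 33], [[0.4, 0, 0], [0, 0, 0], 33], [[0.6, 0, 0], [0, 0, 0], 33]]}}

```text
time: 17.02
tool_pos: [0.5757, 0.0516, 0.0523]
tool_rot: [0.001, 0.766, 0.643, 0.0]
contact_force: [-0.4, -5.6, 4.3]
gripper_width: 0.33
grasp_force: 2.7
```

Call:
{"api": "jog_arm", "payload": {"targets": [[[0.25, 0, 0], [0, 0, 0], 33], [[0.5, 0, 0], [0, 0, 0], 33], [[0.75, 0, 0], [0, 0, 0], 33], [[1, 0, 0], [0, 0, 0], 33], [[1.2, 0, 0], [0, 0, 0], 33]]}}

```text
time: 17.65
tool_pos: [0.5809, 0.0813, 0.0523]
tool_rot: [0.001, 0.766, 0.643, 0.0]
contact_force: [1.0, -5.3, 3.3]
gripper_width: 0.332
grasp_force: 2.7
```

```bash
python3 -c "
from h import *
rep(.061,0,.051)"
```

```text
t 17.65 pos [0.5809 0.0813 0.0523] s 0.0466 lat 0.0006 yawerr -0.01 tilt [-0.001  0.002 -1.   ] F [ 1.  -5.3  3.3] Fa -5.1 w 0.332 gf 2.7
units to s 0.061 [ 0.58 -0.02  0.05]
```

Call:
{"api": "jog_arm", "payload": {"targets": [[[0.1, 0, 0], [0, 0, 0], 33], [[0.2, 0, 0], [0, 0, 0], 33], [[0.3, 0, 0], [0, 0, 0], 33], [[0.4, 0, 0], [0, 0, 0], 33]]}}

```text
time: 18.15
tool_pos: [0.5827, 0.0909, 0.0523]
tool_rot: [0.001, 0.766, 0.643, 0.0]
contact_force: [1.6, -5.0, 3.5]
gripper_width: 0.328
grasp_force: 2.7
```

Call:
{"api": "jog_arm", "payload": {"targets": [[[0.06, 0, 0], [0, 0, 0], 33], [[0.12, 0, 0], [0, 0, 0], 33]]}}

```text
time: 18.4
tool_pos: [0.5831, 0.0937, 0.0522]
tool_rot: [0.001, 0.766, 0.643, -0.0]
contact_force: [-0.1, -10.6, 4.4]
gripper_width: 0.328
grasp_force: 4.8
```

Call:
{"api": "jog_arm", "payload": {"targets": [[[0.06, 0, 0], [0, 0, 0], 33], [[0.1, 0, 0], [0, 0, 0], 33]]}}

```text
time: 18.65
tool_pos: [0.5831, 0.0937, 0.0523]
tool_rot: [0.002, 0.766, 0.643, -0.002]
contact_force: [-1.9, -16.8, 7.0]
gripper_width: 0.328
grasp_force: 8.4
```

Seated: the force rises to 17 N with no further travel, at s ≈ 0.059 where 0.060 was predicted. I'll back off, clear the view and check.

Call:
{"api": "jog_arm", "payload": {"targets": [[[-0.3, 0, 0], [0, 0, 0], 33], [[-0.8, 0, 0], [0, 0, 0], 33], [[-0.8, 0, -2], [0, 0, 0], 33], [[-0.8, 0, -4.5], [0, 0, 0], 33], [[-2.8, -2.5, -5], [0, 0, 0], 33], [[-4, -4.5, -5], [0, 0, 0], 33], [[-4, -6, -5], [0, 0, 0], 33], [[-4, -6, -5], [0, 0, 0], 33]]}}

```text
time: 19.65
tool_pos: [0.4147, 0.0246, 0.1752]
tool_rot: [-0.001, 0.766, 0.643, 0.0]
contact_force: [0.5, -0.3, -0.0]
gripper_width: 0.327
grasp_force: 0.0
```

```bash
python3 -c "
from h import *
rep()
p,d=grab_frame('top')
q,e=grab_frame('scene')
A=cv2.resize(p[230:330,80:300,::-1],None,fx=3.6,fy=3.6,interpolation=cv2.INTER_CUBIC)
C=cv2.resize(q[150:215,320:440,::-1],(0,0),fx=3.6,fy=3.6,interpolation=cv2.INTER_CUBIC)
D=np.zeros((A.shape[0]+C.shape[0],A.shape[1],3),np.uint8);D[:A.shape[0]]=A;D[A.shape[0]:,:C.shape[1]]=C
cv2.imwrite('pics/f.png',D)"
```

```text
t 19.65 pos [0.4147 0.0246 0.1752] s -0.038 lat -0.1533 yawerr -0.03 tilt [ 0.001 -0.001 -1.   ] F [ 0.5 -0.3 -0. ] Fa -0.2 w 0.327 gf 0.0
```

View pics/f.png

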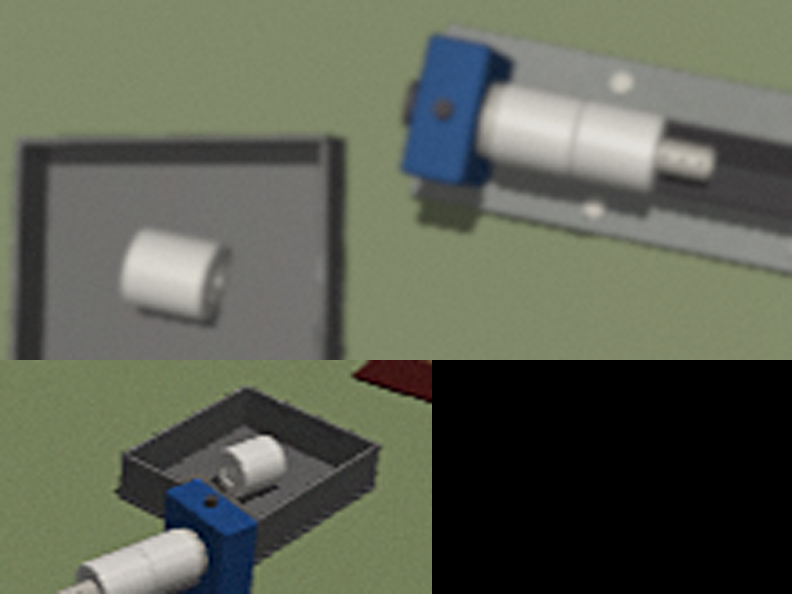

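The picture shows the two good bushes tight together and against the shoulder, at (490–665, 130), with about 30 mm of pin showing beyond them. The reject lies in the tray at (175,275), and the arm is clear.

```bash
python3 -c "
from plant import *
print(job_done())"
```

```text
the job is handed in; nothing more can be done
None
```

The bush nearest the pin was the closed one: it stopped dead 15 mm on, so I drew it off and put it in the tray. The other two are on the pin, seated against the shoulder and each other, and the job was handed in at about 20 s; no verdict came back.

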